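Grease the hoist bearing through its tilted nipple

ROBOT

A 6-joint arm with a two-finger parallel gripper is mounted at the origin on the work surface. World frame = base frame: x ahead of the robot, y to its left, z up, the work surface at z = 0. Lengths are in m, angles in rad, forces in N, time in s.
With the tool pointing down it reaches from about 0.375 to 0.975 m from the base axis. Payload 3.8 kg.
Tool frame: the origin (TCP) lies midway between the tips of the shut fingers; the grasp point (between the pads) lies 19 mm behind it; z points along the fingers, y is the line along which they close (so a half turn about z gives the same grasp; the last joint's range is limited). The gripper opens to 88 mm and grips with 3 to 60 N. Pads are 18 mm wide; open, the fingers measure 123 mm over their backs; the gripper's body (75 mm by 187 mm) begins 45 mm behind the grasp point.
Start: joints at [1.292, 0.264, 1.604, -0, 1.274, -0.037], TCP at [0.162, 0.655, 0.239] pointing down, gripper open.
Joint ranges: [-2.63, 2.63], [-0.94, 2.18], [0.31, 2.57], [-1.31, 4.45], [0, 2.66], [-2.55, 2.55]. Speed limits (rad/s): [2.57, 2.57, 3.14, 3.14, 3.14, 3.14].

INTERFACE

Orientations are given as a rotation vector (axis times angle).
In Python, from cell import manip, inverse_kinematics, cams, order gives the robot as it stands. Calls block until the motion is done:
- manip.move_pose(position, orientation): joint-space move of the TCP to a pose.
- manip.move_linear(position, rate=0.15, rot=None): straight line of the TCP; rot=None keeps the orientation; rate is the mean speed in m/s.
- manip.set_joints(angles): joint-space move.
- manip.set_gripper(opening, force=None): finger opening in m; force is the grip in N (None keeps the last); returns when the fingers have stopped.
- manip.dwell(seconds).
- inverse_kinematics(position, orientation): joint angles nearest the present ones, or None.
- manip.state(): the state.
- cams.capture(name): name is "scene" or "top" or "wrist"; returns a dict with "image" (480x640x3 uint8, blue, green, red), "z_map" (480x640 float32, m along the optical axis (not along the pixel's ray), 0 where there is no reading), "intrinsics" (3x3 intrinsics, pixels), "k1" (the pictures are not rectified: a ray, as slopes to the right and down, at radius r is drawn at 1 + k1 r^2 times it, then the intrinsics apply), "position" and "orientation" of the camera in the world; the wrist camera has in their place "T_tool_cam" (4x4, takes a point from camera to tool coordinates, whose origin is the TCP and whose axes are the flange's). Camera axes: x right, y down, z forward; pixel columns grow to the right and rows downward; lengths in m; the calibration is good to about 2 mm. A picture is of the moment at which its call begins: read the wrist's pose just before it.
A pose or a line that the arm cannot do raises manip.IKError and nothing moves.
- order.close_job(): hands the job in; it is judged then, once.
The state is a dict: "clock": time; "joint_pos": joint angles; "joint_velocities": joint speeds; "tau": joint torques, N m; "tool_pos": TCP position; "tcp_rot": TCP orientation; "contact_force": force on the tool from outside, world axes, zero at the start; "moment": the same for the moment, N m; "gripper_width": finger opening in m; "grasp_force": force on a finger pad.
Only numpy, scipy, OpenCV 4.12 (cv2) and the standard library are available. Lean on these libraries where they do the work, as an engineer would, in place of code of your own. Each camera call takes 0.05 s, during which the arm holds its last target. There are 200 camera calls.

TASK

Lift the headlamp off the green bearing block and hang it by its headband over the steel rail, so that it hangs freely and level. Then take the orange grease gun, press its steel mouth squarely onto the tilted brass nipple until the red spring collar snaps fully down, and finish while still gripping the gun and holding the collar down against its spring. Leave the other tackle on the shelf where it is.

Things in the scene. Friction and masses are not known exactly. Their poses are not given: they have to be found in the camera images.
- block: green cast bearing block bolted to the shelf, foot 76 x 70 x 22 mm with a round housing lying along y up to 53 mm high; origin at the centre of its underside, z up. The nipple stands on it, leaning towards the block's +x side.
- nipple: brass grease nipple fixed on the block, a pin 16 mm wide, 30 mm long, tapering over its last 8 mm to 9 mm; origin at its foot (58 mm above the shelf), z axis out along the pin, leaning 0.35 rad (20 degrees) from vertical towards the block's +x. A red collar disc, 40 mm wide and 6 mm thick, slides on it (see collar).
- nipple_tip (a point): the free end of the nipple, on its axis, 30 mm from its foot
- nipple_seat (a point): point on the nipple's axis 8 mm from its foot: where the middle of the gun's mouth lies when the collar is fully down
- collar (a joint): travel in m of the red spring collar down the nipple: 0 = up (top face 16 mm from the nipple's foot), 0.008 = fully down on its stop (8 mm from the foot). It resists with 5 N at first and 10 N near 1.3 mm, then gives way (only 2 N near 6.5 mm); held fully down on its stop it pushes back with 7 N, and springs up again when the gun is taken off.
- gun: push-type grease gun standing on its mouth, 96 mm tall, 0.25 kg; origin at the mouth's centre, z from mouth to top. Steel nose 40 mm wide to 30 mm up, bore 21 mm wide, 26 mm deep (widened to 28 mm over the first 6); black guard flange 56 mm wide from 30 to 35 mm, for fingertips to bear on; orange 28 x 28 mm square grip (sides along x, y) from 35 to 90 mm; button on top
- gun_mouth (a point): centre of the gun's mouth, same point as the gun's origin
- headlamp: headlamp, 0.17 kg, on a rigid U-shaped grey headband astride the block; origin on the shelf midway between the black packs at the band's ends, z up. Black lamp housing 36 (x) by 44 mm (y) from z 105 to 139 mm, yellow knob 8 mm out of its +x face. Band 26 mm wide (y), flat crown underside at z 100 mm, legs at x = +-62 to 67 mm, packs 16 x 34 x 24 mm at x = +-60 to 76 mm
- headlamp_crown (a point): middle of the underside of the band's crown, 100 mm above the headlamp's origin; this rests on the rail when hung
- rail: steel bar 16 mm in diameter and 240 mm long on two posts, running along its own y axis; origin on the shelf below the middle of the bar
- rail_mid (a point): middle of the bar, on its axis, 170 mm above the shelf (the top of the bar is 8 mm higher)
- organiser: clear lure organiser 100 x 180 x 34 mm, lying on the shelf, origin at the centre of its underside; leave alone
- reel: red plastic reel 68 mm in diameter and 38 mm high (its handle to 50 mm), origin at the centre of its underside; leave alone
- pirk: chrome pirk, 85 mm long, 14 mm wide, 10 mm high, lying along its x axis, origin under its middle; leave alone
- hookbox: small steel hook box 62 x 44 x 25 mm, origin at the centre of its underside; leave alone
Things that resemble listed ones, but are neither listed nor needed, are in the scene too. Leave any blue or purple look-alike of the gun alone.

How it is judged:
By the outcome, as a careful person would: the job done as asked, in the order asked, and still so for the second after the job is handed in, while the arm keeps its last pose, push and grip.
It also fails if it takes over 58 s, if anything falls off the work surface, if the arm or the gripper's body presses on something with over 40 N, if the wrist force passes 120 N, or if a joint passes its speed limit or range.

## Working session

There is one attempt and no reset: what is moved stays moved. The work goes in short steps, each a Python script; the robot and the scene stay as the last script left them, time stands still between calls to the robot, and variables do not carry over. Pictures are saved under pics/ and viewed, at most 13 in all, crops included, and the job is handed in when it is done.

```bash
ls; mkdir -p pics
cat > h.py <<'E'
import numpy as np, cv2
from scipy.spatial.transform import Rotation as R
from cell import manip, inverse_kinematics, cams, order
def grab(n):
    s=manip.state(); c=cams.capture(n)
    if n=="wrist":
        T=np.eye(4);T[:3,:3]=R.from_rotvec(s["tcp_rot"]).as_matrix();T[:3,3]=s["tool_pos"]
        T=T@np.array(c["T_tool_cam"])
    else:
        T=np.eye(4);o=np.array(c["orientation"]);T[:3,:3]=o if o.shape==(3,3) else R.from_rotvec(o).as_matrix();T[:3,3]=c["position"]
    c["T"]=T;return c
def und(c,uv):
    K=np.array(c["intrinsics"]);uv=np.atleast_2d(uv).astype(float)
    d=(uv-K[[0,1],2])/K[[0,1],[0,1]];p=d.copy()
    for _ in range(20): p=d/(1+c["k1"]*(p**2).sum(1,keepdims=True))
    return p
def onplane(c,uv,z):
    p=und(c,uv);d=np.c_[p,np.ones(len(p))]@c["T"][:3,:3].T
    o=c["T"][:3,3];return o+d*((z-o[2])/d[:,2])[:,None]
def cloud(c):
    v,u=np.mgrid[:480,:640];p=und(c,np.c_[u.ravel(),v.ravel()]);z=c["z_map"].ravel()
    P=(np.c_[p,np.ones(len(p))]*z[:,None])@c["T"][:3,:3].T+c["T"][:3,3]
    P[z==0]=np.nan;return P.reshape(480,640,3)
def proj(c,P):
    q=(np.atleast_2d(P)-c["T"][:3,3])@c["T"][:3,:3];p=q[:,:2]/q[:,2:]
    p=p*(1+c["k1"]*(p**2).sum(1,keepdims=True));K=np.array(c["intrinsics"]);return p*K[[0,1],[0,1]]+K[[0,1],2]
E
python3 - <<'E'
from h import *
for n in ("top","scene"):
    c=grab(n);cv2.imwrite(f"pics/{n}0.png",c["image"]);np.save(f"pics/{n}0",c,allow_pickle=True);print(n,c["T"].round(3),c["k1"],c["intrinsics"])
s=manip.state();print(s)
E
```

```text
pics
top [[-0.128 -0.968  0.217  0.389]
 [-0.992  0.126 -0.023  0.026]
 [-0.005 -0.218 -0.976  0.965]
 [ 0.     0.     0.     1.   ]] -0.11185034937413779 [[443.57873408   0.         320.21688206]
 [  0.         443.57873408 243.42882369]
 [  0.           0.           1.        ]]
scene [[-6.460e-01  6.170e-01 -4.490e-01  1.083e+00]
 [ 7.640e-01  5.230e-01 -3.790e-01  4.390e-01]
 [ 1.000e-03 -5.870e-01 -8.090e-01  1.040e+00]
 [ 0.000e+00  0.000e+00  0.000e+00  1.000e+00]] -0.03275233546300119 [[454.90452545   0.         316.13129662]
 [  0.         454.90452545 234.94083865]
 [  0.           0.           1.        ]]
{'clock': 0.1, 'joint_pos': array([ 1.29209863e+00,  2.64676192e-01,  1.60517931e+00,  1.82404876e-05,
        1.27370968e+00, -3.69045829e-02]), 'joint_velocities': array([ 0.00174404, -0.00229112, -0.00497005, -0.0011807 ,  0.00121761,
       -0.00077425]), 'tau': array([ 7.44474473e-04, -5.03620112e+01, -3.58070111e+01,  7.30178040e-02,
        2.33894965e-02, -8.22493757e-05]), 'tool_pos': array([0.16145375, 0.65477066, 0.237545  ]), 'tcp_rot': array([-3.78851912e-01, -3.11833458e+00,  3.05531437e-03]), 'contact_force': array([-0.12687181,  0.39006837,  0.75819577]), 'moment': array([-0.03013571, -0.03530317,  0.02695125]), 'grasp_force': 0.0, 'gripper_width': 0.08819244043464983}
```

View pics/top0.png

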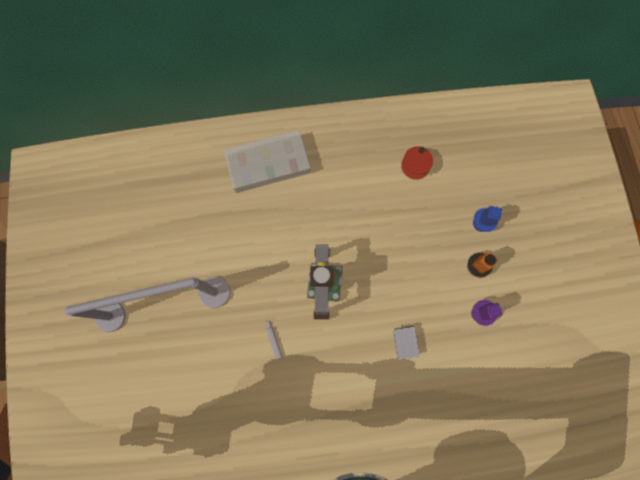

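View pics/scene0.png

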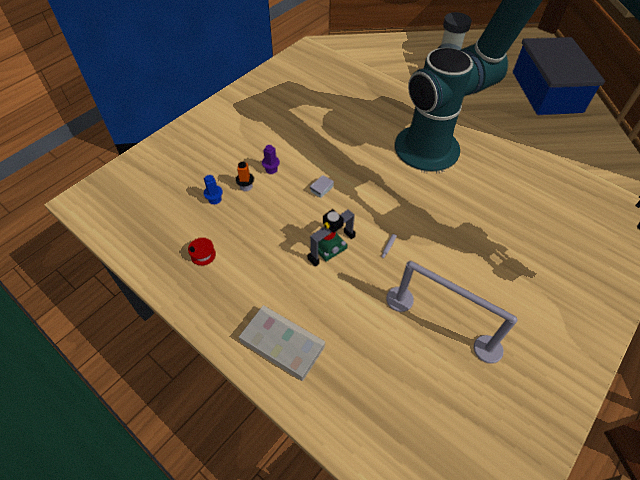

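The top view shows the headlamp at (322,275) over the green block, the rail bar from (68,312) to (197,283), and the orange gun at (482,263) between the blue (487,218) and purple (487,312) ones. The scene view agrees: rail at (410,265)–(513,318), gun at (244,176). Next I'll measure these.

Run:
```python
from h import *
for n in("top","scene"):
    c=np.load(f"pics/{n}0.npy",allow_pickle=True).item();P=cloud(c);hsv=cv2.cvtColor(c["image"],cv2.COLOR_BGR2HSV)
    z=P[...,2]
    # rail bar
    m=(z>.15)&(z<.2)&(P[...,1]>.12)&(P[...,0]>.25)
    if n=="top": m[:, 260:]=0
    Q=P[m&(z>.172)];mu=Q.mean(0);d=np.linalg.svd(Q-mu,full_matrices=False)[2][0];t=(Q-mu)@d
    print(n,"rail",len(Q),mu.round(4),d.round(4),"ends",(mu+d*t.min()).round(4),(mu+d*t.max()).round(4),np.percentile(Q[:,2],95))
    # headlamp: crown/housing/packs near (0.4..,-.0)
    near=(abs(P[...,1]-P[275,322,1] if n=="top" else P[...,1]-lamp[1])<.1)&(abs(P[...,0]-(P[275,322,0] if n=="top" else lamp[0]))<.1)
    if n=="top": lamp=P[275,322].copy()
    for a,b in((.0,.03),(.095,.11),(.11,.135),(.136,.15),(.15,.2)):
        Q=P[near&(z>a)&(z<b)&(hsv[...,1]<80)] if a==0 else P[near&(z>a)&(z<b)]
        if a==0: Q=P[near&(z>.008)&(z<.03)&(hsv[...,2]<60)]
        if len(Q): print(n,(a,b),len(Q),"mean",Q.mean(0).round(4),"mid",((Q.min(0)+Q.max(0))/2).round(4),"ext",np.ptp(Q,0).round(4), "rect",[np.round(v,4) for v in cv2.minAreaRect(Q[:,:2].astype(np.float32)*1000)])
    ye=cv2.inRange(hsv,(22,150,120),(35,255,255))>0
    Q=P[ye&near];print("knob",len(Q),Q.mean(0).round(4) if len(Q) else "")
    org=(cv2.inRange(hsv,(5,180,100),(18,255,255))>0)
    k,l,st,ce=cv2.connectedComponentsWithStats(org.astype(np.uint8));i=1+st[1:,4].argmax();Q=P[l==i]
    print("gun orange",st[i],ce[i].round(1),np.nanmedian(Q,0).round(4),np.nanmin(Q,0).round(4),np.nanmax(Q,0).round(4))
    im=cv2.resize(c["image"][240:320,440:540] if n=="top" else c["image"][140:280,180:370],None,fx=4,fy=4,interpolation=2)
    im2=c["image"][235:330,280:380] if n=="top" else im
    if n=="top": A=np.vstack([im,cv2.resize(im2,(400,380))])
h=max(A.shape[0],im.shape[0]);B=np.zeros((h,A.shape[1]+im.shape[1],3),np.uint8);B[:A.shape[0],:A.shape[1]]=A;B[:im.shape[0],A.shape[1]:]=im
cv2.imwrite("pics/crop1.png",cv2.resize(B,(800,int(800*h/B.shape[1])),interpolation=cv2.INTER_AREA));print(B.shape)
```

```text
top rail 1231 [0.6006 0.3995 0.177 ] [-0.9184 -0.3956 -0.0052] ends [1.2489 0.6787 0.1807] [0.4751 0.3455 0.1763] 0.18203544257298448
top (0.095, 0.11) 597 mean [0.5075 0.0128 0.1052] mid [0.5127 0.0122 0.1051] ext [0.1361 0.0422 0.0087] rect [array([511.8462,   7.9966]), array([ 32.9823, 134.7193]), np.float64(81.4803)]
top (0.11, 0.135) 75 mean [0.5106 0.0121 0.1253] mid [0.5156 0.0121 0.1227] ext [0.0469 0.0474 0.0245] rect [array([516.7242,  11.6006]), array([43.6354, 45.3566]), np.float64(82.3142)]
top (0.136, 0.15) 439 mean [0.5121 0.0125 0.1403] mid [0.5126 0.012  0.1412] ext [0.0391 0.0463 0.0102] rect [array([512.5172,  12.1371]), array([43.515 , 34.4194]), np.float64(82.3996)]
knob 20 [0.5349 0.0099 0.1286]
gun orange [473 253  19  20 181] [482.  263.9] [ 0.5002 -0.3198  0.0771] [ 0.4879 -0.3528  0.0341] [ 0.5208 -0.3101  0.0969]
scene rail 751 [0.5146 0.3711 0.1769] [-0.1034  0.9946 -0.0022] ends [0.5282 0.24   0.1772] [0.5019 0.4929 0.1766] 0.18036589016415422
scene (0.0, 0.03) 224 mean [0.5316 0.0158 0.0198] mid [0.5153 0.0175 0.0191] ext [0.1488 0.0587 0.0218] rect [array([514.6171,  19.0397]), array([ 47.6043, 150.498 ]), np.float64(80.7165)]
scene (0.095, 0.11) 294 mean [0.5211 0.0129 0.1051] mid [0.5113 0.0134 0.1025] ext [0.1358 0.0441 0.0148] rect [array([512.7017,  15.0042]), array([ 38.9477, 135.4427]), np.float64(79.2727)]
scene (0.11, 0.135) 133 mean [0.5244 0.0204 0.1235] mid [0.5054 0.0138 0.1224] ext [0.1051 0.0472 0.0246] rect [array([508.071 ,  17.5338]), array([ 42.0583, 102.3813]), np.float64(71.9709)]
scene (0.136, 0.15) 206 mean [0.5139 0.0146 0.1407] mid [0.5124 0.0135 0.141 ] ext [0.0421 0.0453 0.0099] rect [array([511.9048,  13.2358]), array([43.9081, 37.8835]), np.float64(81.354)]
knob 14 [0.5355 0.0115 0.1282]
gun orange [237 163  13  19 150] [243.5 173.2] [ 0.5134 -0.3209  0.0714] [ 0.4294 -0.4033 -0.0043] [ 0.5259 -0.3097  0.0966]
(700, 1160, 3)
```

View pics/crop1.png

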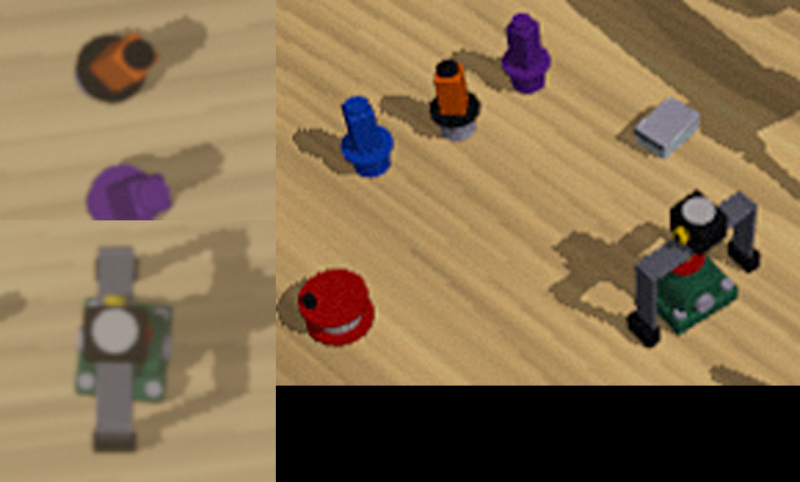

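The crops show the lamp knob pointing to world +x, with the collar peeking out on the −y side. The gun is orange with a steel nose and stands free. I'll hover over the headlamp, then over the rail at the same relative height, so that calibration bias cancels.

```bash
cat >> h.py <<'E'
def down(yaw): # tool z down, tool y along world yaw+90deg
    c,s=np.cos(yaw),np.sin(yaw);y=np.array([-s,c,0]);z=np.array([0,0,-1.]);return R.from_matrix(np.c_[np.cross(y,z),y,z]).as_rotvec()
def chk(t=""):
    s=manip.state();print(t,round(s["clock"],2),s["tool_pos"].round(4),"F",s["contact_force"].round(2),"g",round(s["gripper_width"],4),round(s["grasp_force"],1),"j",s["joint_pos"].round(2))
E
python3 - <<'E'
from h import *
yr=np.radians(5.9)
manip.move_pose([.515,.3665,.373],down(yr));chk("rail")
c=grab("wrist");np.save("pics/w_rail",c);a=c["image"]
yl=np.radians(-8)
manip.move_pose([.5125,.0128,.30],down(yl));chk("lamp")
c=grab("wrist");np.save("pics/w_lamp",c)
cv2.imwrite("pics/w1.png",cv2.resize(np.hstack([a,c["image"]]),(800,300)))
print(c["T"].round(3))
E
```

```text
rail 1.83 [0.5144 0.3671 0.3725] F [-0.24  1.1  -0.14] g 0.0882 0.0 j [ 0.58  0.13  1.52  0.    1.49 -1.09]
lamp 3.23 [0.513  0.0136 0.3005] F [ 0.05  0.56 -0.18] g 0.0884 0.0 j [-0.02 -0.08  1.86  0.    1.36 -1.45]
[[ 0.138  0.948  0.286  0.44 ]
 [ 0.99  -0.132 -0.039  0.024]
 [ 0.001  0.289 -0.957  0.446]
 [ 0.     0.     0.     1.   ]]
```

View pics/w1.png

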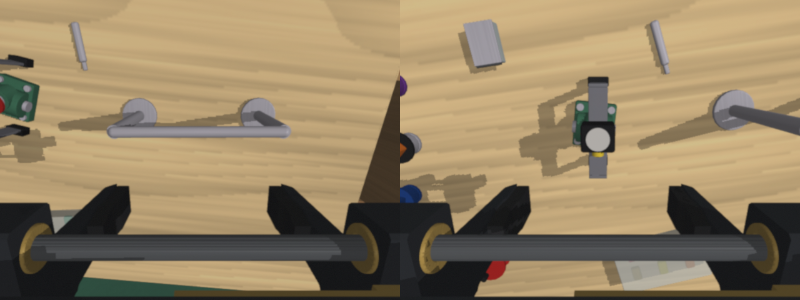

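The left half of the picture is the rail, with its bar from (107,131) to (290,131). The right half is the lamp: band from (598,78) to (598,178) and housing at (598,137). Now I'll take exact edges from these.

Run:
```python
from h import *
c=np.load("pics/w_rail.npy",allow_pickle=True).item();P=cloud(c);z=P[...,2]
m=(z>.155)&(z<.2);m[330:]=0
k,l,st,ce=cv2.connectedComponentsWithStats(m.astype(np.uint8));i=1+st[1:,4].argmax();m=l==i;print(st[i])
mids=[]
for u in range(st[i][0]+12,st[i][0]+st[i][2]-12,4):
    v=np.where(m[:,u])[0];
    e=onplane(c,[[u,v.min()-.5],[u,v.max()+.5]],.17);mids.append(np.r_[e.mean(0)[:2],np.linalg.norm(e[0]-e[1])])
M=np.array(mids);w=M[:,2];print("width",np.median(w));M=M[abs(w-np.median(w))<.002]
p=np.polyfit(M[:,1],M[:,0],1);print("rail fit x=",p,"yaw",np.degrees(np.arctan(-p[0])),"res",np.std(M[:,0]-np.polyval(p,M[:,1])))
top=P[m];print("top z",np.nanpercentile(top[:,2],[50,95]))
us=np.where(m.any(0))[0];e=onplane(c,[[us.min()-.5,st[i][1]+8],[us.max()+.5,st[i][1]+8]],.17);print("ends",e.round(4),e.mean(0).round(4), np.linalg.norm(e[0]-e[1]))
c=np.load("pics/w_lamp.npy",allow_pickle=True).item();P=cloud(c);z=P[...,2];near=(abs(P[...,0]-.5125)<.1)&(abs(P[...,1]-.0128)<.06)
for a,b,h in((.098,.11,.105),(.134,.142,.139),(.142,.16,.145)):
    m=(near&(z>a)&(z<b)).astype(np.uint8);m=cv2.morphologyEx(m,cv2.MORPH_OPEN,np.ones((2,2)))
    pts=np.argwhere(m)[:,::-1];X=onplane(c,pts,h);r=cv2.minAreaRect((X[:,:2]*1000).astype(np.float32));print(h,len(pts),r,np.nanmedian(z[m>0]))
```

```text
[ 170  197  295   26 5509]
width 0.016138163495329278
rail fit x= [-0.10767109  0.55344773] yaw 6.14542394751451 res 0.0001504736509986096
top z [0.17595617 0.17799441]
ends [[0.5224 0.2371 0.17  ]
 [0.4956 0.4938 0.17  ]] [0.509  0.3655 0.17  ] 0.25811631505148575
0.105 2953 ((514.7723999023438, 12.674102783203125), (25.53707504272461, 132.7384490966797), 82.04122924804688) 0.10433020426023698
0.139 2360 ((513.7677612304688, 12.550217628479004), (43.39204025268555, 34.53715133666992), 82.05968475341797) 0.13909902659492734
0.145 0 ((0.0, 0.0), (0.0, 0.0), 0.0) nan
  return np.nanmean(a, axis, out=out, keepdims=keepdims)
```

Rail: x=.5141 at y=.3655, yaw 6.1°. Lamp centre: (.5143,.0126), yaw −8°. The sizes match the spec, so I'll grasp and lift.

Run:
```python
from h import *
yl=np.radians(-8.0)
manip.move_pose([.5143,.0126,.20],down(yl))
manip.move_linear([.5143,.0126,.111],.1);chk("at")
manip.set_gripper(.03,25);chk("grip")
manip.move_linear([.5143,.0126,.33],.15);chk("up")
c=grab("wrist");np.save("pics/w_nip",c)
c2=grab("scene");cv2.imwrite("pics/w2.png",cv2.resize(np.hstack([c["image"],c2["image"]]),(800,300)))
```

```text
at 4.81 [0.515  0.0126 0.1118] F [ 0.83 -0.57 -0.51] g 0.0879 0.0 j [-0.02  0.08  2.07 -0.    0.99 -1.46]
grip 5.54 [0.5143 0.0126 0.111 ] F [-0.42  0.08  1.23] g 0.0436 25.0 j [-0.02  0.08  2.07 -0.    0.99 -1.46]
up 7.15 [0.5137 0.0126 0.3287] F [ 0.35  0.01 -1.25] g 0.0435 25.0 j [-0.02 -0.09  1.82 -0.    1.41 -1.46]
```

View pics/w2.png

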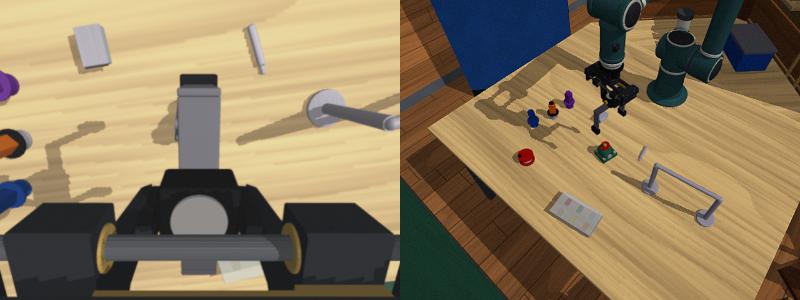

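The lamp is held level in the fingers (left half) and clear of the block (right half). Next I'll hang it.

Run:
```python
from h import *
yr=np.radians(6.1)
x,y=.5141,.3655
manip.move_linear([x,y,.33],.25,rot=down(yr));chk("over")
manip.move_linear([x,y,.195],.12);chk("low")
z=.195
while z>.1865:
    z-=.001;manip.move_linear([x,y,z],.02);s=manip.state();print(round(z,4),s["contact_force"].round(2))
    if s["contact_force"][2]>4: break
chk()
c2=grab("scene");np.save("pics/s3",c2);cv2.imwrite("pics/s3.png",cv2.resize(c2["image"][200:400,330:560],None,fx=3,fy=3,interpolation=2))
```

```text
over 8.81 [0.5143 0.3644 0.3301] F [-0.71 -0.08 -1.91] g 0.0437 25.0 j [ 0.58  0.14  1.59 -0.    1.42 -1.1 ]
low 10.08 [0.5147 0.3659 0.1962] F [ 0.18  0.27 -1.32] g 0.0442 25.0 j [ 0.58  0.21  1.75  0.    1.18 -1.1 ]
0.194 [ 0.37  0.09 -1.9 ]
0.193 [ 0.09  0.12 -1.79]
0.192 [-0.48  0.6  -1.81]
0.191 [-0.16 -0.2  -1.86]
0.19 [-0.75 -0.34 -2.43]
0.189 [ 0.03 -0.69 -1.69]
0.188 [-2.98 -1.78  4.81]
 11.83 [0.5142 0.3655 0.1889] F [-2.98 -1.78  4.81] g 0.0439 25.0 j [ 0.58  0.22  1.76 -0.    1.17 -1.1 ]
```

View pics/s3.png

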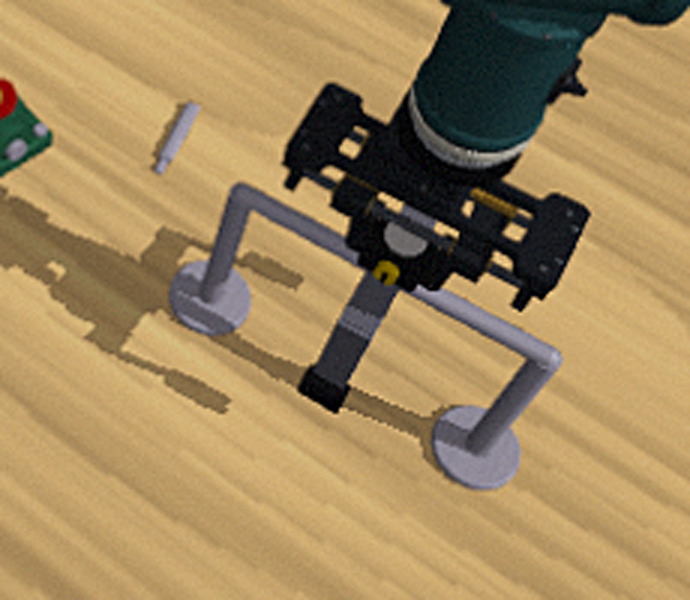

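The lamp's crown touches the rail at the expected height, astride mid-bar. I'll release it, rise, and check it.

Run:
```python
from h import *
x,y=.5141,.3655
manip.move_linear([x,y,.189],.02);chk()
manip.set_gripper(.05);manip.set_gripper(.085);chk("open")
manip.move_linear([x,y,.373],.2);manip.dwell(.2);chk("up")
def meas(tag):
    c=grab("wrist");np.save("pics/"+tag,c);P=cloud(c);z=P[...,2];near=(abs(P[...,0]-.514)<.1)&(abs(P[...,1]-.3655)<.06)
    for a,b,h in((.176,.19,.183),(.208,.222,.217)):
        m=(near&(z>a)&(z<b)).astype(np.uint8);m=cv2.morphologyEx(m,cv2.MORPH_OPEN,np.ones((2,2)));
        X=onplane(c,np.argwhere(m)[:,::-1],h);print(h,cv2.minAreaRect((X[:,:2]*1000).astype(np.float32)))
        Q=P[m>0];A=np.linalg.lstsq(np.c_[Q[:,:2]-[.514,.3655],np.ones(len(Q))],Q[:,2],rcond=None)[0];print("slopes deg",np.degrees(A[:2]).round(2),A[2])
meas("w_h1");manip.dwell(.3);meas("w_h2")
c2=grab("scene");w=np.load("pics/w_h2.npy",allow_pickle=True).item()["image"]
cv2.imwrite("pics/s4.png",np.hstack([cv2.resize(c2["image"][230:370,370:530],(400,350)),cv2.resize(w[100:380,160:480],(400,350))]))
```

```text
12.13 [0.5143 0.3656 0.1889] F [-0.4  -0.31  1.82] g 0.0437 25.0 j [ 0.58  0.22  1.76  0.    1.17 -1.1 ]
open 13.11 [0.5141 0.3655 0.189 ] F [-0.55  0.93  0.31] g 0.085 0.0 j [ 0.58  0.22  1.76 -0.    1.17 -1.1 ]
up 14.38 [0.5136 0.3652 0.3712] F [-0.56  0.03  0.34] g 0.0853 0.0 j [ 0.58  0.13  1.52  0.    1.49 -1.1 ]
0.183 ((514.6033325195312, 365.8935852050781), (98.00067901611328, 122.06689453125), 60.03849792480469)
 ** On entry to DLASCL parameter number  4 had an illegal value
 ** On entry to DLASCL parameter number  4 had an illegal valueTraceback (most recent call last):
  File "<stdin>", line 12, in <module>
  File "<stdin>", line 11, in meas
    x, resids, rank, s = _umath_linalg.lstsq(a, b, rcond,
                         ~~~~~~~~~~~~~~~~~~~^^^^^^^^^^^^^
                                             signature=signature)
                                             ^^^^^^^^^^^^^^^^^^^^
    raise LinAlgError("SVD did not converge in Linear Least Squares")
numpy.linalg.LinAlgError: SVD did not converge in Linear Least Squares
```

Run:
```python
from h import *
c=grab("wrist");P=cloud(c);z=P[...,2];near=(abs(P[...,0]-.514)<.1)&(abs(P[...,1]-.3655)<.03)
for a,b,h,w in((.176,.192,.183,.010),(.21,.225,.217,.03)):
    m=near&(z>a)&(z<b)&(abs(P[...,1]-.3655-(P[...,0]-.514)*.107)<w)&((abs(P[...,0]-.514)>.024)|(h>.2));Q=P[m]
    A=np.linalg.lstsq(np.c_[Q[:,:2]-[.514,.3655],np.ones(len(Q))],Q[:,2],rcond=None)[0];print(len(Q),"slopes deg",np.degrees(A[:2]).round(2),A[2].round(4),Q.min(0).round(4),Q.max(0).round(4))
c2=grab("scene")
cv2.imwrite("pics/s4.png",np.hstack([cv2.resize(c2["image"][230:370,370:530],(400,350)),cv2.resize(c["image"][100:380,160:480],(400,350))]))
# look at nipple from above
manip.move_pose([.515,.013,.26],down(np.radians(-8)));chk("nip")
c=grab("wrist");np.save("pics/w_nip",c);cv2.imwrite("pics/nip.png",cv2.resize(c["image"][60:340,120:520],(800,560)))
s=grab("scene");np.save("pics/s_nip",s)
t=grab("top");np.save("pics/t_nip",t)
```

```text
2138 slopes deg [ 0.16 -0.11] 0.1823 [0.4463 0.349  0.1796] [0.5803 0.3818 0.1849]
2589 slopes deg [2.2  0.28] 0.2172 [0.494  0.3419 0.2102] [0.5331 0.3882 0.2215]
nip 15.91 [0.5157 0.0137 0.2607] F [-0.21 -0.54  0.38] g 0.0847 0.0 j [-0.02 -0.05  1.91  0.    1.28 -1.45]
```

View pics/s4.png

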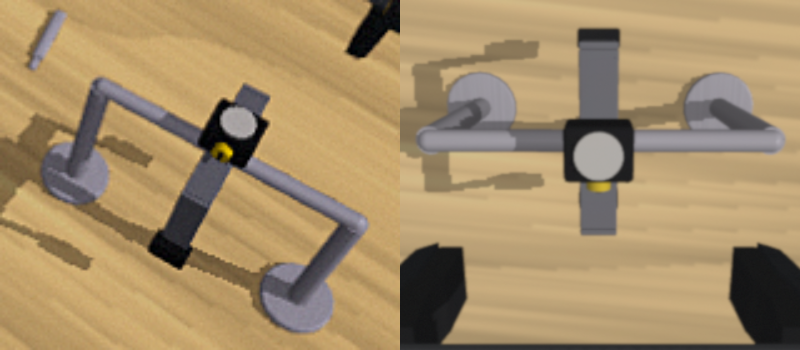

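View pics/nip.png

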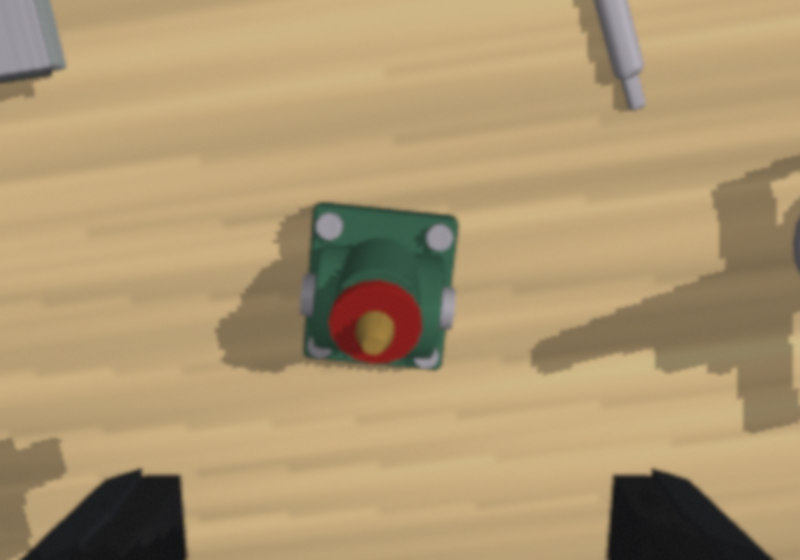

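The lamp hangs level on the rail (both views show the crown flat, slope about 0.2°). In the nipple picture the red collar is at (376,320), the brass tip at (375,330), and the block's housing runs left to right. Next I'll fit the nipple axis from the collar disc and the tip.

Run:
```python
from h import *
rays=[]
for n in("w","s","t"):
    c=np.load(f"pics/{n}_nip.npy",allow_pickle=True).item();P=cloud(c);hsv=cv2.cvtColor(c["image"],cv2.COLOR_BGR2HSV)
    near=(abs(P[...,0]-.52)<.07)&(abs(P[...,1]-.013)<.06)&(P[...,2]>.01)
    red=near&((hsv[...,0]<6)|(hsv[...,0]>174))&(hsv[...,1]>170)&(hsv[...,2]>90);red&=P[...,2]>.06
    Q=P[red];mu=Q.mean(0);
    for _ in range(4):
        nn=np.linalg.svd(Q-Q.mean(0),full_matrices=False)[2][2];nn*=np.sign(nn[2]);r=(Q-Q.mean(0))@nn;Q=Q[abs(r)<.0015]
    br=near&(hsv[...,0]>12)&(hsv[...,0]<30)&(hsv[...,1]>120)&(P[...,2]>.06)
    print(n,red.sum(),"red mean",Q.mean(0).round(4),"n",nn.round(3),"lean",np.degrees(np.arccos(nn[2])).round(1),"az",np.degrees(np.arctan2(nn[1],nn[0])).round(1))
    # disc: ellipse centre of red+brass mask on contour hull
    m=((red|br)*255).astype(np.uint8);cn=max(cv2.findContours(m,0,1)[0],key=cv2.contourArea)
    e=cv2.fitEllipse(cv2.convexHull(cn));print("  ell",e,"brass",br.sum(),P[br].mean(0).round(4) if br.any() else"",np.nanmax(P[br],0).round(4) if br.any() else "")
    if n=="w":
        g=near&(hsv[...,0]>60)&(hsv[...,0]<95)&(hsv[...,1]>80)&(P[...,2]>.016)&(P[...,2]<.027)
        X=onplane(c,np.argwhere(near&(P[...,2]>.017)&(P[...,2]<.027))[:,::-1],.022);print("foot",cv2.minAreaRect((X[:,:2]*1000).astype(np.float32)))
        hi=P[br];t=hi[hi[:,2]>np.percentile(hi[:,2],85)];print("tip cloud",t.mean(0).round(4))
```

```text
w 1055 red mean [0.5184 0.0047 0.0738] n [0.641 0.013 0.767] lean 39.9 az 1.2
  ell ((513.4923706054688, 466.1936340332031), (19.440969467163086, 511.41827392578125), 89.24457550048828) brass 7530 [0.4985 0.0285 0.3349] [0.5303 0.0725 0.353 ]
foot ((516.0587768554688, 4.762428283691406), (69.28018951416016, 75.47339630126953), 76.17562866210938)
tip cloud [0.5019 0.0394 0.3518]
s 102 red mean [0.5209 0.0067 0.0734] n [ 0.346 -0.141  0.928] lean 21.9 az -22.2
  ell ((328.3258056640625, 232.13742065429688), (13.546639442443848, 14.65743637084961), 39.452781677246094) brass 163 [0.5167 0.0222 0.3019] [0.5508 0.0727 0.626 ]
t 118 red mean [0.5139 0.0052 0.0759] n [ 0.353 -0.086  0.932] lean 21.3 az -13.7
  ell ((324.75543212890625, 276.8062744140625), (12.922490119934082, 18.670164108276367), 91.35771179199219) brass 83 [ 0.5208 -0.0045  0.1872] [0.5291 0.0647 0.359 ]
```

Run:
```python
from h import *
az=np.radians(-13.8);ax=np.array([np.sin(.35)*np.cos(az),np.sin(.35)*np.sin(az),np.cos(.35)])
for n in("w","s","t"):
    c=np.load(f"pics/{n}_nip.npy",allow_pickle=True).item();P=cloud(c);hsv=cv2.cvtColor(c["image"],cv2.COLOR_BGR2HSV)
    near=(abs(P[...,0]-.52)<.07)&(abs(P[...,1]-.013)<.06)&(P[...,2]>.055)&(P[...,2]<.1)
    red=near&((hsv[...,0]<6)|(hsv[...,0]>174))&(hsv[...,1]>170)
    br=near&(hsv[...,0]>12)&(hsv[...,0]<30)&(hsv[...,1]>120)
    # top face of the disc: cast all red pixels on the known-tilt plane through the face and keep circle
    cn=max(cv2.findContours(((red|br)*255).astype(np.uint8),0,1)[0],key=cv2.contourArea)
    e=cv2.fitEllipse(cv2.convexHull(cn))
    A=onplane(c,[e[0]],.073)[0]
    print(n,"ellipse",np.round(e[0],1),np.round(e[1],1),"collar centre",A.round(4),"-> foot",(A-ax*.016).round(4))
    q=P[br];s=(q-(A-ax*.016))@ax
    print("  brass",br.sum(),"along axis max",np.nanpercentile(s,95).round(4))
    px=np.argwhere(br)[:,::-1]
    tp=px[s>.027]; 
    if len(tp): B=onplane(c,[tp.mean(0)],.0862)[0];print("  tip",len(tp),B.round(4),"pred",(A+ax*.014).round(4))
    # collar face points: inplane fit via radius
    if n=="w":
        Q=P[red];f=A-ax*.016;s=(Q-f)@ax;r=np.linalg.norm(Q-f-s[:,None]*ax,axis=1);print("  face s median",np.median(s[r<.017]).round(4),"r95",np.percentile(r,97).round(4))
        for k,nm in((br,"brass"),(red,"red")): print(nm,np.argwhere(k).min(0),np.argwhere(k).max(0))
```

```text
w ellipse [307.4 220.6] [40.2 45.2] collar centre [0.5198 0.0042 0.073 ] -> foot [0.5144 0.0055 0.058 ]
  brass 309 along axis max 0.0307
  tip 129 [0.5247 0.0027 0.0862] pred [0.5244 0.0031 0.0862]
  face s median 0.0163 r95 0.0197
brass [216 298] [236 316]
red [201 285] [240 329]
s ellipse [328.1 232.1] [14.  14.7] collar centre [0.5191 0.0044 0.073 ] -> foot [0.5138 0.0057 0.058 ]
  brass 37 along axis max 0.0327
  tip 12 [0.5232 0.0042 0.0862] pred [0.5238 0.0032 0.0862]
t ellipse [324.8 276.8] [12.9 18.7] collar centre [0.5176 0.0049 0.073 ] -> foot [0.5123 0.0062 0.058 ]
  brass 51 along axis max 0.0335
  tip 26 [0.5229 0.0022 0.0862] pred [0.5222 0.0038 0.0862]
```

The nipple foot is at (.5144,.0055,.058), leaning to azimuth −13.8°. All three views and the known sizes agree on this. Next is the gun.

Run:
```python
from h import *
manip.move_pose([.515,-.325,.25],down(0));chk("hover")
c=grab("wrist");np.save("pics/w_gun",c);P=cloud(c);hsv=cv2.cvtColor(c["image"],cv2.COLOR_BGR2HSV);z=P[...,2]
near=(abs(P[...,0]-.515)<.08)&(abs(P[...,1]+.325)<.06)
cv2.imwrite("pics/gun.png",c["image"])
for a,b,h in((.03,.04,.035),(.086,.0925,.09),(.0935,.1,.096)):
    m=near&(z>a)&(z<b)
    if h==.035: m&=hsv[...,2]<80
    if h==.09: m&=hsv[...,1]>150
    q=np.argwhere(m)[:,::-1]
    if len(q)<5: print(h,len(q));continue
    X=(onplane(c,q,h)[:,:2]*1000).astype(np.float32);print(h,len(q),"rect",cv2.minAreaRect(X),"circ",cv2.minEnclosingCircle(X))
t=grab("scene");np.save("pics/s_gun",t)
az=np.radians(-13.8);ax=np.array([np.sin(.35)*np.cos(az),np.sin(.35)*np.sin(az),np.cos(.35)]);f=np.array([.5142,.0055,.058])
y=np.array([np.sin(-az),np.cos(az),0]);y=np.array([-np.sin(az),np.cos(az),0]);print(y@ax)
rot=R.from_matrix(np.c_[np.cross(y,-ax),y,-ax]).as_rotvec()
for d in(.004,.03,.12): print(d,inverse_kinematics(f+ax*(d+.04),rot))
```

```text
hover 17.33 [ 0.5154 -0.324   0.25  ] F [-0.58 -0.65 -0.54] g 0.0849 0.0 j [-0.6   0.13  1.74  0.    1.27 -2.17]
0.035 1204 rect ((504.4591064453125, -331.6414489746094), (53.46070861816406, 50.88089370727539), 83.27562713623047) circ ((505.87060546875, -331.74969482421875), 27.150671005249023)
0.09 664 rect ((542.8711547851562, -348.26129150390625), (34.90580368041992, 115.86997985839844), 66.01937866210938) circ ((541.3453369140625, -351.6915283203125), 57.95042037963867)
0.096 778 rect ((546.6202392578125, -345.1410217285156), (23.45172691345215, 108.49588775634766), 71.87765502929688) circ ((544.873046875, -350.4796142578125), 54.59088134765625)
0.0
0.004 [-0.07911173  0.34220067  1.81638743  0.05690288  1.32917055 -1.43233313]
0.03 [-0.08131722  0.33069732  1.78082729  0.05554932  1.37626439 -1.43153021]
0.12 [-0.08851277  0.3096929   1.64145313  0.05208986  1.53675717 -1.42933436]
```

View pics/gun.png

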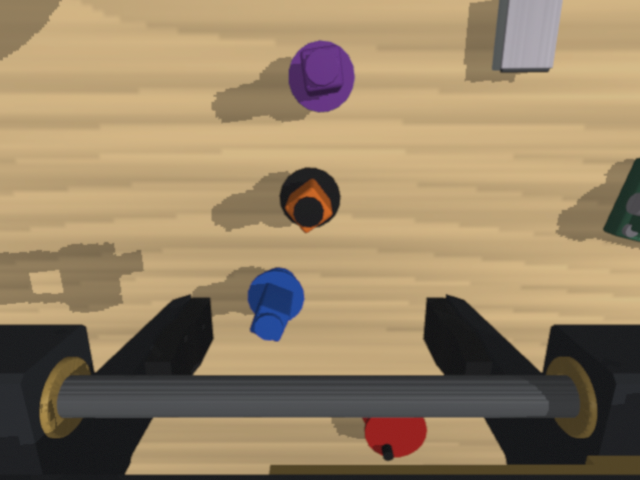

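The gun is at about (310,200), mouth near (.505,−.332), grip yawed about 45°. Blue and purple stand about 10 cm away at ±x. I'll get the grip yaw and centre, plus the neighbours' heights.

Run:
```python
from h import *
c=np.load("pics/w_gun.npy",allow_pickle=True).item();P=cloud(c);hsv=cv2.cvtColor(c["image"],cv2.COLOR_BGR2HSV);z=P[...,2]
near=(abs(P[...,0]-.505)<.035)&(abs(P[...,1]+.3315)<.035)
def rep(n,m,h):
    q=np.argwhere(m)[:,::-1]
    if len(q)<8: print(n,len(q));return
    X=(onplane(c,q,h)[:,:2]*1000).astype(np.float32);r=cv2.minAreaRect(X);print(n,len(q),np.round(r[0],1),np.round(r[1],1),round(r[2],1),np.round(cv2.minEnclosingCircle(X)[0],1),cv2.minEnclosingCircle(X)[1])
black=hsv[...,2]<70
fl=near&(z>.028)&(z<.042)&black; rep("flange",fl,.035)
rep("button",near&(z>.0925)&(z<.1)&black,.096)
orange=near&(hsv[...,0]<20)&(hsv[...,1]>150)
rep("grip top",orange&(z>.0865)|(near&(z>.0865)),.09)
m=(orange|near&(z>.0865)).astype(np.uint8)
# lowest edges of the grip side faces on flange top: visible -x faces; cloud face normals
Q=P[orange&(z>.04)&(z<.086)];Nrm=[]
for s in(1,-1):
    q=Q[(Q[:,1]+.3315)*s>.003][:,:2]
    if len(q)>10:
        v=np.linalg.svd(q-q.mean(0),full_matrices=False)[2][0];print("face dir",len(q),np.degrees(np.arctan2(v[1],v[0]))%90, q.mean(0).round(4))
for n,lo,hi in(("blue",100,130),("purple",131,160)):
    k=(hsv[...,0]>=lo)&(hsv[...,0]<hi)&(hsv[...,1]>120)&(z>.01)&(z<.15)&(abs(P[...,0]-.505)<.15)
    q=P[k];print(n,len(q),q.min(0).round(3),q.max(0).round(3))
```

```text
flange 1162 [ 504.4 -331.6] [53.3 49.9] 85.7 [ 505.8 -331.7] 26.882617950439453
button 674 [ 505.6 -331.6] [21.2 22.3] 89.1 [ 505.7 -332.3] 11.708754539489746
grip top 21547 [ 628.3 -370.9] [445.1 279.3] 90.0 [ 713.7 -370.9] 229.00112915039062
face dir 147 37.30096888077889 [ 0.4975 -0.3213]
face dir 129 38.08394833701593 [ 0.4968 -0.342 ]
blue 2801 [ 0.576 -0.392  0.029] [ 0.628 -0.338  0.097]
purple 3462 [ 0.378 -0.348  0.032] [ 0.431 -0.295  0.098]
```

Gun centre is (.5055,−.3317), grip yaw −52.3°, and the gripper body clears both look-alikes sideways. I'll grasp and lift.

Run:
```python
from h import *
g=[.5055,-.3317];yw=np.radians(-52.3)
manip.set_gripper(.06,50)
manip.move_pose([*g,.17],down(yw));chk("over")
manip.move_linear([*g,.037],.1);chk("at")
manip.set_gripper(.015,50);chk("grip")
manip.move_linear([*g,.20],.15);chk("up")
c=grab("wrist");s=grab("scene");np.save("pics/s_held",s)
u,v=proj(s,[.5055,-.3317,.2])[0].astype(int);print(u,v)
cr=s["image"][max(0,v-70):v+90,max(0,u-100):u+100]
cv2.imwrite("pics/held.png",np.hstack([cv2.resize(c["image"],(400,300)),cv2.resize(cr,(400,300))]))
```

```text
over 18.83 [ 0.5057 -0.3319  0.1703] F [-0.21  0.66  0.25] g 0.0597 0.0 j [-0.62  0.18  1.83  0.    1.13 -1.28]
at 20.32 [ 0.5062 -0.3321  0.0379] F [-0.61 -0.29  0.58] g 0.0599 0.0 j [-0.62  0.33  1.92  0.    0.89 -1.28]
grip 20.9 [ 0.5056 -0.3317  0.0371] F [-0.24  0.12  1.15] g 0.0276 50.0 j [-0.62  0.33  1.92  0.    0.89 -1.28]
up 22.13 [ 0.5047 -0.3312  0.1985] F [-0.46  0.1  -2.05] g 0.0277 50.0 j [-0.62  0.16  1.8   0.    1.18 -1.28]
236 136
```

View pics/held.png

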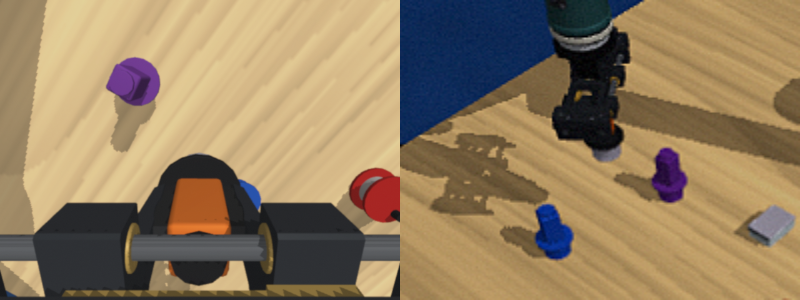

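The gun is held squarely: width 27.6 mm against 28, neighbours undisturbed. Now I'll align it over the nipple and press in steps, watching the force.

```bash
cat >> h.py <<'E'
az=np.radians(-13.8);ax=np.array([np.sin(.35)*np.cos(az),np.sin(.35)*np.sin(az),np.cos(.35)]);f=np.array([.5142,.0055,.058])
yv=np.array([-np.sin(az),np.cos(az),0]);xv=np.cross(yv,-ax)
rot=R.from_matrix(np.c_[xv,yv,-ax]).as_rotvec()
def F():
    s=manip.state();q=s["contact_force"];p=s["tool_pos"]-f;return f"axial {q@ax:.1f} x {q@xv:.1f} y {q@yv:.1f} | mouth d {(p@ax-.037)*1e3:.1f} lat {p@xv*1e3:.1f} {p@yv*1e3:.1f} g {s['gripper_width']*1e3:.2f} {s['grasp_force']:.0f} t {s['clock']:.1f}"
E
python3 - <<'E'
from h import *
manip.move_linear(f+ax*(.037+.12),.2,rot=rot);print(F())
manip.move_linear(f+ax*(.037+.045),.1);manip.dwell(.2);print(F())
c=grab("scene");np.save("pics/s_pre",c);cv2.imwrite("pics/pre.png",cv2.resize(c["image"][170:280,270:400],None,fx=5,fy=5,interpolation=2))
for d in(.036,.030,.025,.021,.018):
    manip.move_linear(f+ax*(.037+d),.03);print(d,F())
    q=manip.state()["contact_force"]
    if q@ax>5 or np.linalg.norm(q)>8: break
E
```

```text
axial -2.9 x -0.5 y -1.1 | mouth d 120.1 lat 0.0 -0.9 g 27.59 50 t 24.0
axial -2.0 x -0.5 y -0.0 | mouth d 46.0 lat -0.5 0.1 g 27.80 50 t 25.1
0.036 axial -1.5 x -1.0 y -0.1 | mouth d 35.5 lat 0.2 -0.1 g 27.56 50 t 25.6
0.03 axial -1.7 x -0.3 y 0.5 | mouth d 29.6 lat 0.2 -0.0 g 27.87 50 t 26.0
0.025 axial -2.1 x -0.6 y -0.7 | mouth d 24.6 lat 0.2 -0.0 g 27.68 50 t 26.3
0.021 axial -2.6 x -0.0 y -0.3 | mouth d 20.6 lat 0.2 -0.0 g 27.39 50 t 26.6
0.018 axial -1.3 x -1.5 y -0.6 | mouth d 17.7 lat 0.1 -0.0 g 27.47 50 t 26.8
```

View pics/pre.png

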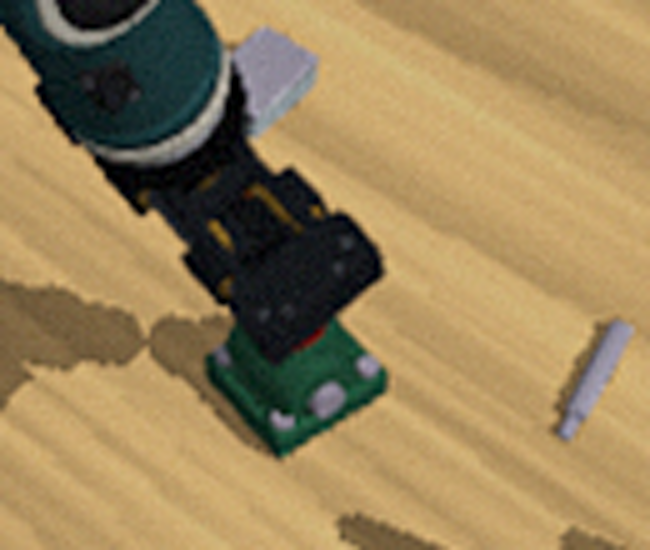

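The mouth is over the pin with no side force. Now I'll press to the stop.

Run:
```python
from h import *
manip.set_gripper(.015,60)
d=.018
while d>-.002:
    d-=.001;manip.move_linear(f+ax*(.037+d),.02);manip.dwell(.1);print(round(d*1e3,1),F())
    q=manip.state()["contact_force"]
    if q@ax>22 or np.linalg.norm(q-ax*(q@ax))>15: break
manip.dwell(.5);print(F())
```

```text
17.0 axial -2.3 x -1.4 y -0.6 | mouth d 17.0 lat 0.0 -0.0 g 27.56 60 t 27.4
16.0 axial 0.4 x -1.2 y -0.5 | mouth d 16.6 lat -0.2 0.1 g 27.47 60 t 27.8
15.0 axial 5.4 x 1.3 y -0.6 | mouth d 16.2 lat -0.3 0.1 g 27.58 60 t 28.1
14.0 axial 6.8 x 1.2 y -1.3 | mouth d 15.7 lat -0.3 0.1 g 27.50 60 t 28.4
13.0 axial 7.4 x 1.8 y 0.1 | mouth d 14.8 lat -0.3 0.1 g 27.16 60 t 28.8
12.0 axial 5.1 x 0.6 y -0.4 | mouth d 13.3 lat -0.3 0.0 g 27.71 60 t 29.1
11.0 axial 0.9 x -0.7 y 0.4 | mouth d 10.9 lat -0.2 0.1 g 27.38 60 t 29.5
10.0 axial 0.8 x -2.6 y 0.3 | mouth d 9.7 lat -0.1 0.0 g 27.71 60 t 29.9
9.0 axial 0.2 x -1.3 y 0.5 | mouth d 9.1 lat -0.1 0.0 g 27.33 60 t 30.2
8.0 axial 4.9 x -0.5 y 0.9 | mouth d 8.6 lat -0.1 0.0 g 27.63 60 t 30.6
7.0 axial 10.0 x 1.1 y 0.9 | mouth d 8.5 lat -0.1 0.0 g 27.48 60 t 30.9
6.0 axial 12.9 x 3.0 y -1.2 | mouth d 8.5 lat -0.2 0.0 g 27.53 60 t 31.2
5.0 axial 15.8 x 5.0 y -1.5 | mouth d 8.5 lat -0.2 0.0 g 27.37 60 t 31.6
4.0 axial 19.8 x 6.2 y -2.2 | mouth d 8.4 lat -0.2 0.0 g 27.50 60 t 31.9
3.0 axial 24.3 x 7.1 y -1.0 | mouth d 8.4 lat -0.3 0.0 g 27.52 60 t 32.3
axial 23.8 x 6.9 y -2.1 | mouth d 8.4 lat -0.3 0.0 g 27.43 60 t 32.8
```

This is the full snap profile: peak, give-way, then a hard stop at about 8 mm. I'll ease to a moderate hold, confirm the lamp is still hanging, and hand in.

Run:
```python
from h import *
manip.move_linear(f+ax*(.037+.0045),.02);manip.dwell(.6);print(F())
c=grab("top");P=cloud(c);z=P[...,2]
m=(abs(P[...,0]-.514)<.1)&(abs(P[...,1]-.3655)<.03)&(z>.205)&(z<.23);print("lamp",m.sum(),P[m].mean(0).round(4))
s=manip.state();ok=(s["contact_force"]@ax>10) and m.sum()>100
print(ok)
if ok: print(order.close_job())
```

```text
axial 18.4 x 4.6 y -0.8 | mouth d 8.5 lat -0.3 0.0 g 27.63 60 t 33.6
lamp 571 [0.5127 0.3625 0.2165]
True
the job is handed in; nothing more can be done
None
```

I hung the headlamp level on the rail, snapped the collar fully down, and handed the job in at about 34 s, still gripping the gun and pressing with about 18 N.

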